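# Index a fluted mill one division on the worm head and clamp it

## Robot

A 6-joint arm with a two-finger parallel gripper is mounted at the origin on the work surface. World frame = base frame: x ahead of the robot, y to its left, z up, the work surface at z = 0. Lengths are in m, angles in rad, forces in N, time in s.
With the tool pointing down it reaches from about 0.375 to 0.9 m from the base axis. Payload 3.1 kg.
Tool frame: the origin (TCP) lies on the front face of the gripper's body, between the roots of the fingers; the fingertips stand 70 mm ahead of it and the grasp point (between the pads) lies 51 mm ahead of it; x points along the fingers, z is the direction in which the jaws open and shut, and the axes are right-handed (so a half turn about x gives the same grasp; the last joint's range is limited). The gripper opens to 87 mm and grips with 3 to 60 N. Pads are 19 mm wide; open, the fingers measure 117 mm over their backs; the gripper's body (75 mm by 190 mm) begins 51 mm behind the grasp point.
Start: joints at [-1.482, 0.527, 1.433, -0, 1.181, -0.178], TCP at [0.165, -0.603, 0.292] pointing down, gripper open.
Joint ranges: [-3.08, 3.08], [-0.75, 2.2], [0.22, 2.44], [-1.43, 4.57], [0, 2.65], [-2.85, 2.85]. Speed limits (rad/s): [2.79, 2.79, 3.14, 3.14, 3.14, 3.14].

## Interface

Orientations are given as a unit quaternion [x, y, z, w].
In Python, from workcell import ctrl, imaging, hand_in, spotter gives the robot as it stands. The module is installed in compiled form; this text tells all that it offers.
- The arm moves only by the shell command python3 -m jog 'ROWS'. ROWS is JSON, a list of rows, each a list of 5 numbers: the shift along the tool's x, y, z in cm, then the turn about the tool's x in rad, then the opening, from -1 (shut) to 1 (fully open). A call has 1 to 12 rows; each row is the pose to reach, as a shift and turn from the pose commanded when the call began, along the tool's axes at that moment; what a row does not reach only later rows make up. A row lasts 1/10 s, in which the tool goes at most 50 mm and 8.59 degrees, less where a joint would pass 70% of its speed; a pose out of reach is approached as far as the arm can. A call with a gripper value outside its range is refused whole. The fingers move at their own pace and stop on an object; the grip force is fixed at half the most. Time passes only in rows, so rows that repeat a pose let the fingers close. It gives the time, the measured TCP pose, the force and the opening at its end, in the units of the state.
- ctrl.observe(): the state, without advancing time (a new reading comes with each control period).
- imaging.capture(name): name is "scene" or "top"; returns the picture (400x640x3 uint8, red, green, blue); there is no depth.
- imaging.get_calibration(name): a dict with "mtx" (3x3 intrinsics, pixels), "k1" (the pictures are not rectified: a ray, as slopes to the right and down, at radius r is drawn at 1 + k1 r^2 times it, then the intrinsics apply), "rvec" (rotation vector, rad) and "tvec" (3), from world to camera coordinates, as OpenCV has them. Camera axes: x right, y down, z forward; pixel columns grow to the right and rows downward; lengths in m; the calibration is good to about 2 mm. A picture is of the moment at which its call begins. get_calibration takes no time and is no camera call.
- hand_in(): hands the job in, once; it reports no verdict.
Trained networks look in the newest picture that a camera, given by its name, has taken for a name from the list of things; names that differ only in an ending like _2 or _b are one class to them, and where a whole thing is asked for, a point or a joint stands for the part that bears it (a point fixed in the world has none). Each returns a list of dicts, best first, with "p" (0 to 1); they miss things now and then, are a little off and sometimes report something else, mostly with a low value. They report only what shows in the picture. A call takes as long as a camera call.
- spotter.spot_in(target, camera): "pixel" ([column, row] in pixels, amid what is visible of it).
The state is a dict: "time_s": time; "joint_pos": joint angles; "joint_velocities": joint speeds; "joint_torque": joint torques, N m; "ee_pos": TCP position; "ee_rot": TCP orientation; "contact_force": force on the tool from outside, world axes, zero at the start; "torque": the same for the moment, N m; "grip_width": finger opening in m.
Only numpy, scipy, OpenCV 4.12 (cv2) and the standard library are available. Lean on these libraries where they do the work, as an engineer would, in place of code of your own. Each camera call takes 0.05 s, during which the arm holds its last target. There are 200 camera calls.

## Task

Ready the turned mill for its next flute: take hold of the crank on top of the green indexing head and wind it clockwise, about four turns, until the platen's next heavy mark (36 degrees) stands under the pointer. Then swing the clamp lever clockwise until the brake shoe grips the platen firmly, without straining it, let go of everything, and leave the other things on the bench alone.

Things in the scene. Friction and masses are not known exactly. Their poses are not given: they have to be found in the camera images.
- head: green cast-iron indexing head bolted to the bench: foot 105 x 225 x 14 mm, round-topped body 104 mm wide, 130 mm high, steel pointer on top over the platen's rim. Origin under the foot, below the platen axis; x points the way the platen and mill face (axis along x, 78 mm up), z up. Upright worm housing at y = +58 mm, clamp bracket at y = -89 mm
- pointer (a point): tip of the steel pointer, on the head, just above the top of the rim of the platen. The platen is the steel disc, 110 mm across, 18 mm thick, upright in front of the head; its rim has a heavy mark every 36 degrees (10 divisions) and fine ticks every 6. It carries a four-jaw chuck and a light wooden mill, 54 mm across, 124 mm long, with four flutes cut
- spindle (a joint): angle of the platen in rad, as read at the pointer: the present heavy mark is at the pointer at 0 and the next one at 0.6283 (36 degrees). Starts within 0.07 of 0. It is always 1/40 of crank (40:1 worm, no backlash, holds itself)
- crank (a joint): angle of the worm crank in rad, counted over all turns, growing clockwise seen from above; starts between -2.8 and 2.8; the next division is at 25.13 (four whole turns from 0). At every whole turn the arm points along the head's -x, over the zero line on a small steel tab of the worm housing. Stiff: about 7 N along the path at the handle turns it; it stays where it is left
- worm_axis (a point): point on the upright worm axis about which the crank turns, 180 mm above the bench, at the height of handle_grip (fixed to the head at x = -20 mm, y = +58 mm)
- handle: black upright grip of the crank, 19 mm across, 55 mm tall, spinning freely on its pin, 42 mm from the worm axis; origin at its foot, 146 mm above the bench. The steel crank arm lies 127 to 148 mm above the bench; near the worm axis only the grip and the 10 mm screw end on the axis (154 mm high) stand higher
- handle_grip (a point): middle of the crank's black grip, where to hold it, 180 mm above the bench
- lever (a joint): angle of the clamp lever in rad, growing clockwise seen from above (tightening); at 0 it points along the head's +x. Starts free at 0 to 0.25; limit 2.7. Swings free at 4 to 6 N at the knob; the shoe's lining meets the platen somewhere between 0.7 and 2.2 (unseen wear), then the push rises 1 N per mm of knob travel. 10 N is just firm, 12.5 N right, 16 N strains it. Stays where left
- clamp_axis (a point): point on the upright lever axis, 159 mm above the bench, at the height of the knob's centre (fixed to the head at x = 14 mm, y = -89 mm)
- lever_knob (a point): centre of the black ball knob, 25 mm across, at the lever's end, 70 mm from the lever axis and 159 mm above the bench, turning freely on an upright 12 mm neck. The lever's 10 mm rod lies below 132 mm height
- shoe: dark steel brake shoe with a black lining 14 by 26 mm, that slides along the head's y out of the clamp bracket towards the platen's rim as the lever is swung (4 mm per rad); clear of the rim at the start. Origin inside the shoe, 78 mm above the bench; how thick the lining still is cannot be told from it
- spare_mill: bystander: loose darker wooden mill part standing upright, 54 mm across and 100 mm tall; origin under its foot
- wax_tin: bystander: loose round tin, 76 mm across and 45 mm tall; origin under it
- chuck_key: bystander: loose steel T-shaped chuck key lying flat, 93 mm long, crossbar 70 mm; origin at the middle of its shank, at bench height

How it is judged:
By the outcome, as a careful person would: the job done as asked, in the order asked, and still so for the second after the job is handed in, with the robot touching nothing.
It also fails if it takes over 70 s, if anything falls off the work surface, if the arm or the gripper's body presses on something with over 40 N, if the wrist force passes 120 N, or if a joint passes its speed limit or range.

## Working session

There is one attempt and no reset: what is moved stays moved. The work goes in short steps, Python scripts to look and compute and a shell command to move; the robot and the scene stay as the last step left them, time stands still between calls to the robot, and variables do not carry over. Pictures are saved under pics/ and viewed, about 8 in all and at most 12, crops included, and the job is handed in when it is done.

```bash
mkdir -p pics; cat > h.py <<'E'
import numpy as np, cv2
from workcell import ctrl, imaging, hand_in, spotter
from scipy.spatial.transform import Rotation as R
def cal(n):
    c=imaging.get_calibration(n); return np.array(c['mtx']),c['k1'],R.from_rotvec(np.ravel(c['rvec'])).as_matrix(),np.ravel(c['tvec'])
def proj(n,P):
    K,k1,M,t=cal(n); c=np.atleast_2d(P)@M.T+t; s=c[:,:2]/c[:,2:]; s=s*(1+k1*(s**2).sum(1,keepdims=True))
    return s@K[:2,:2].T+K[:2,2]
def ray(n,px):
    K,k1,M,t=cal(n); s=cv2.undistortPoints(np.array([[px]],float),K,np.array([k1,0,0,0.]))[0,0]
    return -M.T@t, M.T@np.array([s[0],s[1],1])
def atz(n,px,z):
    o,d=ray(n,px); return o+d*(z-o[2])/d[2]
def tri(a,b):
    (o1,d1),(o2,d2)=ray('scene',a),ray('top',b)
    s=np.linalg.lstsq(np.c_[d1,-d2],o2-o1,rcond=None)[0]; p,q=o1+s[0]*d1,o2+s[1]*d2
    return (p+q)/2,np.linalg.norm(p-q)
E
python3 - <<'E'
from h import *
np.set_printoptions(precision=3,suppress=True)
for n in('scene','top'):
    cv2.imwrite(f'pics/{n}0.png',imaging.capture(n)[:,:,::-1]); print(n,-cal(n)[2].T@cal(n)[3])
for t,z in [('handle_grip',.18),('lever_knob',.159),('pointer',.13),('worm_axis',.154),('head',.08),('spare_mill',.05),('wax_tin',.02),('chuck_key',.0)]:
    a=spotter.spot_in(t,'scene')[:1]; b=spotter.spot_in(t,'top')[:1]
    print(t,a,b, atz('top',b[0]['pixel'],z) if b else '', tri(a[0]['pixel'],b[0]['pixel']) if a and b else '')
print(ctrl.observe())
E
```

```text
scene [1.106 0.125 0.707]
top [0.483 0.034 1.261]
handle_grip [{'pixel': [314.5, 141.4], 'p': 0.65}] [{'pixel': [339.0, 236.8], 'p': 0.16}] [ 0.528 -0.019  0.18 ] (array([ 0.525, -0.004,  0.213]), np.float64(0.027088047573588545))
lever_knob [{'pixel': [246.2, 179.2], 'p': 0.59}] []  
pointer [{'pixel': [296.4, 197.1], 'p': 0.86}] [{'pixel': [337.4, 238.4], 'p': 0.81}] [ 0.526 -0.018  0.13 ] (array([ 0.531, -0.029,  0.041]), np.float64(0.01390568647992734))
worm_axis [{'pixel': [297.9, 195.5], 'p': 0.85}] [{'pixel': [337.8, 234.9], 'p': 0.6}] [ 0.534 -0.018  0.154] (array([ 0.539, -0.026,  0.056]), np.float64(0.007525954909042487))
head [{'pixel': [302.9, 193.6], 'p': 0.91}] [{'pixel': [341.3, 235.5], 'p': 0.73}] [ 0.536 -0.03   0.08 ] (array([ 0.536, -0.025,  0.059]), np.float64(0.013318952604525347))
spare_mill [{'pixel': [344.9, 253.0], 'p': 0.8}] [{'pixel': [295.1, 188.8], 'p': 0.64}] [0.663 0.099 0.05 ] (array([0.666, 0.1  , 0.034]), np.float64(0.00030025391878592966))
wax_tin [{'pixel': [382.4, 217.0], 'p': 0.82}] [{'pixel': [266.8, 231.2], 'p': 0.89}] [0.545 0.176 0.02 ] (array([0.544, 0.175, 0.025]), np.float64(0.0017583173567688065))
chuck_key [{'pixel': [202.5, 234.6], 'p': 0.57}] [{'pixel': [405.6, 194.5], 'p': 0.66}] [ 0.664 -0.219  0.   ] (array([ 0.664, -0.222,  0.019]), np.float64(0.014476869653684617))
{'time_s': 0.9, 'joint_pos': array([-1.482,  0.527,  1.433,  0.   ,  1.181, -0.178]), 'joint_velocities': array([ 0.001,  0.002, -0.001, -0.   ,  0.   , -0.   ]), 'joint_torque': array([  0.   , -44.   , -17.699,   0.063,   0.05 ,  -0.   ]), 'ee_pos': array([ 0.165, -0.603,  0.292]), 'ee_rot': array([ 0.429,  0.562, -0.429,  0.562]), 'contact_force': array([-0.231, -0.654,  0.591]), 'torque': array([ 0.01 , -0.052, -0.038]), 'grip_width': 0.08708073010289342}
```

```bash
python3 - <<'E'
import cv2
a=cv2.imread('pics/scene0.png')[90:290,170:430]; b=cv2.imread('pics/top0.png')[150:310,230:440]
cv2.imwrite('pics/a.png',cv2.resize(a,(780,600),interpolation=2)); cv2.imwrite('pics/b.png',cv2.resize(b,None,fx=3.75,fy=3.75,interpolation=2))
E
```

```text
(no output)
```

View pics/a.png

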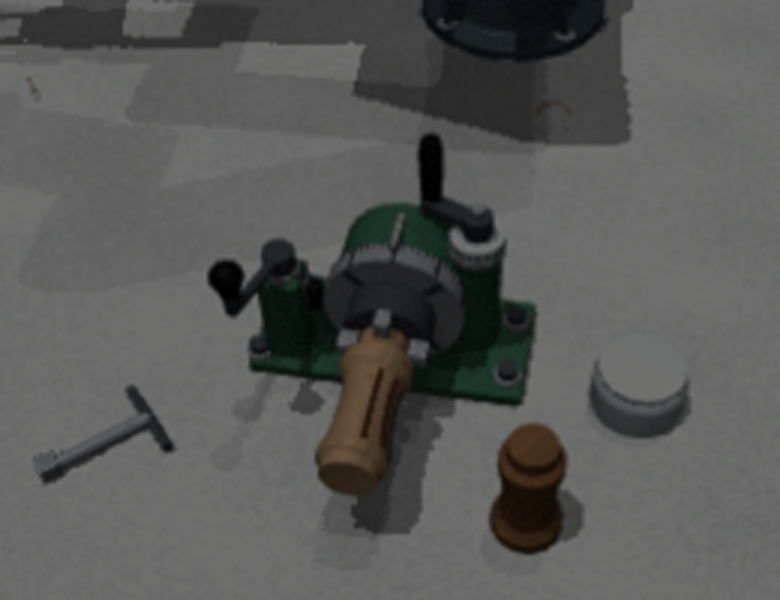

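View pics/b.png

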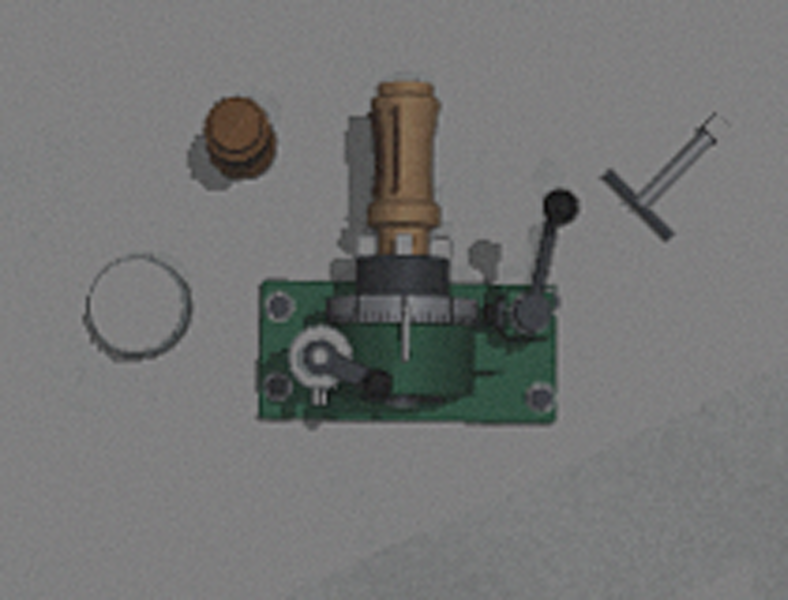

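The scene view shows the grip at about (314,146) and the knob at (245,182). In the top view the grip top is at (331,252), the screw end at (315,245), the knob at (379,205) and the lever hub at (371,233). Next I fit the head pose.

```bash
cat > fit.py <<'E'
from h import *
from scipy.optimize import least_squares
np.set_printoptions(precision=4,suppress=True)
T=lambda u,v:(230+u/3.75,150+v/3.75)
S=lambda u,v:(170+u/3,90+v/3)
def world(p,P):
    c,s=np.cos(p[2]),np.sin(p[2]); P=np.array(P,float)
    return np.array([p[0]+c*P[0]-s*P[1],p[1]+s*P[0]+c*P[1],P[2]])
def grip(p,z,th): return world(p,[-.02-.042*np.cos(th),.058+.042*np.sin(th),z])
def knob(p,z,l): return world(p,[.014+.07*np.cos(l),-.089-.07*np.sin(l),z])
if __name__=='__main__':
    def obs(p):
        o=[('top',T(318,356),world(p,[-.02,.058,.154])),('scene',S(481,213),world(p,[-.02,.058,.154])),
        ('top',T(378,382),grip(p,.199,p[3])),('scene',S(431,170),grip(p,.176,p[3])),
        ('top',T(561,207),knob(p,.161,p[4])),('scene',S(226,277),knob(p,.159,p[4])),
        ('top',T(533,310),world(p,[.014,-.089,.14])),('scene',S(278,247),world(p,[.014,-.089,.14]))]
        for (a,b),t,s in [((1,1),(260,283),None),((1,-1),(557,288),(251,368)),((-1,-1),(555,421),None),((-1,1),(258,420),(535,306)),((1,1),None,(522,402))]:
            P=world(p,[p[5]+.0525*a,p[6]+.1125*b,.014])
            if t:o.append(('top',T(*t),P))
            if s:o.append(('scene',S(*s),P))
        return o
    f=lambda p:np.concatenate([proj(n,P)[0]-np.array(px) for n,px,P in obs(p)])
    r=least_squares(f,[.53,-.03,0,-1.2,.1,0,0],loss='soft_l1'); p=r.x
    print(p); print(f(p).reshape(-1,2))
    print('axis',world(p,[-.02,.058,.18]),'grip',grip(p,.18,p[3]),'clamp',world(p,[.014,-.089,.159]),'knob',knob(p,.159,p[4]))
    s=ctrl.observe(); print(R.from_quat(s['ee_rot']).as_matrix())
    np.save('p.npy',p)
E
python3 fit.py
```

```text
[ 0.5288 -0.017   0.0155 -1.2015  0.2284 -0.0119 -0.0097]
[[-0.5334 -0.2922]
 [-0.1057 -1.733 ]
 [-0.4078 -1.0888]
 [ 0.0833 -1.3831]
 [-0.1375 -0.4908]
 [-0.1857 -0.134 ]
 [ 0.0312 -0.5515]
 [-0.4128 -5.2198]
 [-0.261  -1.3989]
 [-0.2485 -1.65  ]
 [-1.3629 -2.069 ]
 [ 0.2939  0.0886]
 [-0.4314 -0.6155]
 [ 0.6107 -1.7469]
 [ 0.0494 -1.5734]]
axis [0.5079 0.0407 0.18  ] grip [0.4934 0.0013 0.18  ] clamp [ 0.5442 -0.1058  0.159 ] knob [ 0.6126 -0.1206  0.159 ]
[[ 0.      0.9644  0.2646]
 [-0.      0.2646 -0.9644]
 [-1.      0.      0.    ]]
```

```bash
python3 -m jog '[[0,47.6,-49.6,0.268,1],[0,47.6,-49.6,0.268,1],[0,47.6,-49.6,0.268,1],[0,47.6,-49.6,0.268,1],[0,47.6,-49.6,0.268,1],[0,47.6,-49.6,0.268,1],[0,47.6,-49.6,0.268,1],[0,47.6,-49.6,0.268,1],[0,47.6,-49.6,0.268,1],[0,47.6,-49.6,0.268,1],[0,47.6,-49.6,0.268,1],[0,47.6,-49.6,0.268,1]]'
```

```text
time_s: 2.1
ee_pos: [0.4523, -0.0734, 0.2926]
ee_rot: [0.5, 0.5, -0.5, 0.5]
contact_force: [0.5, -1.3, 0.6]
grip_width: 0.0869
```

```bash
python3 -m jog '[[0,0,0,0,1],[0,0,0,0,1]]'; python3 - <<'E'
from h import *
print(R.from_quat(ctrl.observe()['ee_rot']).as_matrix().round(4))
E
```

```text
time_s: 2.3
ee_pos: [0.4518, -0.0742, 0.2924]
ee_rot: [0.499, 0.501, -0.499, 0.501]
contact_force: [1.3, -0.8, -0.1]
grip_width: 0.0868
[[ 1.0e-04  1.0e+00  3.8e-03]
 [-6.0e-04  3.8e-03 -1.0e+00]
 [-1.0e+00  1.0e-04  6.0e-04]]
```

```bash
python3 -m jog '[[0,4.2,-7.55,0,1],[0,4.2,-7.55,0,1],[0,4.2,-7.55,0,1],[0,4.2,-7.55,0,1]]'; python3 - <<'E'
from h import *
a=imaging.capture('scene')[60:260,190:450,::-1]; b=imaging.capture('top')[150:310,250:420,::-1]
b=cv2.resize(b,None,fx=2.5,fy=2.5,interpolation=2); a=cv2.resize(a,None,fx=2,fy=2,interpolation=2)
c=np.zeros((400,b.shape[1]+a.shape[1],3),np.uint8); c[:,:a.shape[1]]=a; c[:,a.shape[1]:]=b
c=cv2.resize(c,(800,int(400*800/c.shape[1]))); cv2.imwrite('pics/c.png',c); print(800/(520+425))
E
```

```text
time_s: 2.7
ee_pos: [0.4932, -0.001, 0.2921]
ee_rot: [-0.5, -0.5, 0.501, -0.5]
contact_force: [-0.0, 0.3, 0.1]
grip_width: 0.0868
0.8465608465608465
```

View pics/c.png

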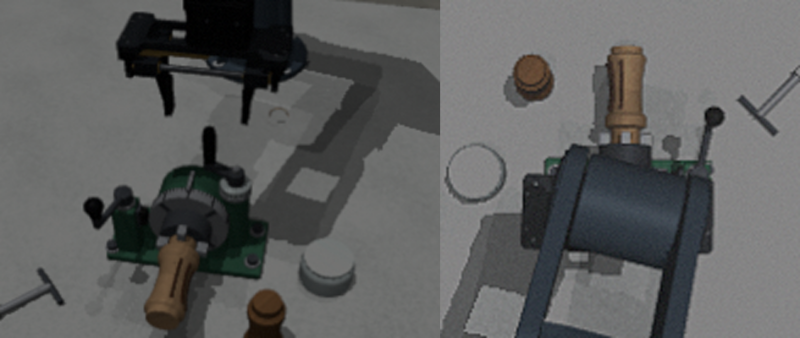

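The gripper stands centred over the grip in the scene view: fingers at 167 and 247, grip at 209. The top view is hidden by the arm. Descend and close.

```bash
python3 -m jog '[[2,0,0,0,1],[4,0,0,0,1],[5.9,0,0,0,1],[5.9,0,0,0,1],[5.9,0,0,0,-1],[5.9,0,0,0,-1],[5.9,0,0,0,-1],[5.9,0,0,0,-1],[5.9,0,0,0,-1],[5.9,0,0,0,-1]]'; python3 -m jog '[[0,0,0,0,-1],[0,0,0,0,-1],[0,0,0,0,-1],[0,0,0,0,-1]]'
```

```text
time_s: 3.8
ee_pos: [0.4936, 0.0003, 0.2335]
ee_rot: [0.5, 0.5, -0.5, 0.5]
contact_force: [0.4, -0.8, -0.4]
grip_width: 0.0472
time_s: 4.2
ee_pos: [0.4935, 0.0004, 0.2332]
ee_rot: [0.5, 0.5, -0.5, 0.5]
contact_force: [0.7, 1.6, 1.2]
grip_width: 0.0181
```

```bash
cat > rows.py <<'E'
import sys,numpy as np
# a0 deg (world-frame crank angle), step deg, n, radius cm
def rows(a0,st,n,r=4.2):
    a=np.radians(a0+st*np.arange(1,n+1)); b=np.radians(a0)
    return [[0,round(-r*(np.cos(x)-np.cos(b)),2),round(-r*(np.sin(x)-np.sin(b)),2),0,-1] for x in a]
if __name__=='__main__':
    for i in range(int(sys.argv[4])): print(rows(float(sys.argv[1])+i*float(sys.argv[2])*int(sys.argv[3]),float(sys.argv[2]),int(sys.argv[3])))
E
python3 -c "
from fit import *
p=np.load('p.npy');a=world(p,[-.02,.058,0])
d=np.array([.4936,.0004])-a[:2];print(np.hypot(*d),np.degrees(np.arctan2(d[1],-d[0])))"
python3 rows.py -70 15 6 1
```

```text
0.04275204355818542 -70.39420111885117
[[0, np.float64(-0.97), np.float64(-0.51), 0, -1], [0, np.float64(-1.78), np.float64(-1.25), 0, -1], [0, np.float64(-2.37), np.float64(-2.17), 0, -1], [0, np.float64(-2.7), np.float64(-3.22), 0, -1], [0, np.float64(-2.75), np.float64(-4.31), 0, -1], [0, np.float64(-2.51), np.float64(-5.38), 0, -1]]
```

```bash
python3 -m jog '[[0,-0.97,-0.51,0,-1],[0,-1.78,-1.25,0,-1],[0,-2.37,-2.17,0,-1]]';python3 -m jog '[[0,-0.33,-1.05,0,-1],[0,-0.38,-2.14,0,-1],[0,-0.14,-3.21,0,-1]]'; python3 rows.py 20 15 6 2
```

```text
time_s: 4.5
ee_pos: [0.4726, 0.0204, 0.2334]
ee_rot: [0.501, 0.497, -0.499, 0.503]
contact_force: [7.9, -5.1, -9.6]
grip_width: 0.0179
time_s: 4.8
ee_pos: [0.4704, 0.0522, 0.2333]
ee_rot: [0.5, 0.498, -0.5, 0.503]
contact_force: [5.4, -10.1, -6.5]
grip_width: 0.0179
[[0, np.float64(0.51), np.float64(-0.97), 0, -1], [0, np.float64(1.25), np.float64(-1.78), 0, -1], [0, np.float64(2.17), np.float64(-2.37), 0, -1], [0, np.float64(3.22), np.float64(-2.7), 0, -1], [0, np.float64(4.31), np.float64(-2.75), 0, -1], [0, np.float64(5.38), np.float64(-2.51), 0, -1]]
[[0, np.float64(0.97), np.float64(0.51), 0, -1], [0, np.float64(1.78), np.float64(1.25), 0, -1], [0, np.float64(2.37), np.float64(2.17), 0, -1], [0, np.float64(2.7), np.float64(3.22), 0, -1], [0, np.float64(2.75), np.float64(4.31), 0, -1], [0, np.float64(2.51), np.float64(5.38), 0, -1]]
```

```bash
python3 -m jog '[[0,0.51,-0.97,0,-1],[0,1.25,-1.78,0,-1],[0,2.17,-2.37,0,-1],[0,3.22,-2.7,0,-1],[0,4.31,-2.75,0,-1],[0,5.38,-2.51,0,-1]]';python3 -m jog '[[0,0.97,0.51,0,-1],[0,1.78,1.25,0,-1],[0,2.37,2.17,0,-1]]'; python3 -m jog '[[0,0.33,1.05,0,-1],[0,0.38,2.14,0,-1],[0,0.14,3.21,0,-1]]'; python3 rows.py 200 15 12 1
```

```text
time_s: 5.4
ee_pos: [0.5186, 0.08, 0.2331]
ee_rot: [0.498, 0.503, -0.502, 0.497]
contact_force: [-7.6, 3.8, 8.4]
grip_width: 0.0179
time_s: 5.7
ee_pos: [0.546, 0.0607, 0.2333]
ee_rot: [0.503, 0.501, -0.498, 0.498]
contact_force: [2.2, 11.1, -1.2]
grip_width: 0.0185
time_s: 6.0
ee_pos: [0.5505, 0.0268, 0.2334]
ee_rot: [0.503, 0.498, -0.497, 0.501]
contact_force: [6.5, 5.3, -5.6]
grip_width: 0.0185
[[0, np.float64(-0.51), np.float64(0.97), 0, -1], [0, np.float64(-1.25), np.float64(1.78), 0, -1], [0, np.float64(-2.17), np.float64(2.37), 0, -1], [0, np.float64(-3.22), np.float64(2.7), 0, -1], [0, np.float64(-4.31), np.float64(2.75), 0, -1], [0, np.float64(-5.38), np.float64(2.51), 0, -1], [0, np.float64(-6.36), np.float64(2.0), 0, -1], [0, np.float64(-7.16), np.float64(1.26), 0, -1], [0, np.float64(-7.75), np.float64(0.34), 0, -1], [0, np.float64(-8.08), np.float64(-0.71), 0, -1], [0, np.float64(-8.13), np.float64(-1.8), 0, -1], [0, np.float64(-7.89), np.float64(-2.87), 0, -1]]
```

```bash
python3 -m jog '[[0,-0.51,0.97,0,-1],[0,-1.25,1.78,0,-1],[0,-2.17,2.37,0,-1],[0,-3.22,2.7,0,-1],[0,-4.31,2.75,0,-1],[0,-5.38,2.51,0,-1],[0,-6.36,2,0,-1],[0,-7.16,1.26,0,-1],[0,-7.75,0.34,0,-1],[0,-8.08,-0.71,0,-1],[0,-8.13,-1.8,0,-1],[0,-7.89,-2.87,0,-1]]'; python3 -m jog '[[0,0.51,-0.97,0,-1],[0,1.25,-1.78,0,-1],[0,2.17,-2.37,0,-1],[0,3.22,-2.7,0,-1],[0,4.31,-2.75,0,-1],[0,5.38,-2.51,0,-1],[0,6.36,-2,0,-1],[0,7.16,-1.26,0,-1],[0,7.75,-0.34,0,-1],[0,8.08,0.71,0,-1],[0,8.13,1.8,0,-1],[0,7.89,2.87,0,-1]]'
```

```text
time_s: 7.2
ee_pos: [0.4704, 0.0522, 0.2333]
ee_rot: [0.5, 0.498, -0.5, 0.503]
contact_force: [5.2, -9.9, -6.6]
grip_width: 0.0181
time_s: 8.4
ee_pos: [0.5505, 0.0268, 0.2334]
ee_rot: [0.503, 0.498, -0.497, 0.501]
contact_force: [7.3, 6.3, -5.0]
grip_width: 0.0177
```

```bash
python3 -m jog '[[0,-0.51,0.97,0,-1],[0,-1.25,1.78,0,-1],[0,-2.17,2.37,0,-1],[0,-3.22,2.7,0,-1],[0,-4.31,2.75,0,-1],[0,-5.38,2.51,0,-1],[0,-6.36,2,0,-1],[0,-7.16,1.26,0,-1],[0,-7.75,0.34,0,-1],[0,-8.08,-0.71,0,-1],[0,-8.13,-1.8,0,-1],[0,-7.89,-2.87,0,-1]]'; python3 -m jog '[[0,0.51,-0.97,0,-1],[0,1.25,-1.78,0,-1],[0,2.17,-2.37,0,-1],[0,3.22,-2.7,0,-1],[0,4.31,-2.75,0,-1],[0,5.38,-2.51,0,-1],[0,6.36,-2,0,-1],[0,7.16,-1.26,0,-1],[0,7.75,-0.34,0,-1],[0,8.08,0.71,0,-1],[0,8.13,1.8,0,-1],[0,7.89,2.87,0,-1]]'
```

```text
time_s: 9.6
ee_pos: [0.4704, 0.0522, 0.2333]
ee_rot: [0.5, 0.498, -0.5, 0.503]
contact_force: [4.7, -9.6, -7.5]
grip_width: 0.0181
time_s: 10.8
ee_pos: [0.5504, 0.0268, 0.2334]
ee_rot: [0.503, 0.498, -0.497, 0.501]
contact_force: [8.1, 5.8, -5.0]
grip_width: 0.0181
```

```bash
python3 -m jog '[[0,-0.51,0.97,0,-1],[0,-1.25,1.78,0,-1],[0,-2.17,2.37,0,-1],[0,-3.22,2.7,0,-1],[0,-4.31,2.75,0,-1],[0,-5.38,2.51,0,-1],[0,-6.36,2,0,-1],[0,-7.16,1.26,0,-1],[0,-7.75,0.34,0,-1],[0,-8.08,-0.71,0,-1],[0,-8.13,-1.8,0,-1],[0,-7.89,-2.87,0,-1]]'; python3 -m jog '[[0,0.51,-0.97,0,-1],[0,1.25,-1.78,0,-1],[0,2.17,-2.37,0,-1],[0,3.22,-2.7,0,-1],[0,4.31,-2.75,0,-1],[0,5.38,-2.51,0,-1],[0,6.36,-2,0,-1],[0,7.16,-1.26,0,-1],[0,7.75,-0.34,0,-1],[0,8.08,0.71,0,-1],[0,8.13,1.8,0,-1],[0,7.89,2.87,0,-1]]'; python3 -m jog '[[0,0,0,0,-1],[0,0,0,0,-1]]'
```

```text
time_s: 12.0
ee_pos: [0.4704, 0.0522, 0.2333]
ee_rot: [0.5, 0.498, -0.5, 0.503]
contact_force: [5.4, -8.1, -6.3]
grip_width: 0.018
time_s: 13.2
ee_pos: [0.5505, 0.0268, 0.2334]
ee_rot: [0.503, 0.498, -0.497, 0.501]
contact_force: [7.3, 5.8, -4.9]
grip_width: 0.0177
time_s: 13.4
ee_pos: [0.55, 0.0252, 0.2334]
ee_rot: [0.502, 0.498, -0.498, 0.502]
contact_force: [6.0, 0.5, -4.9]
grip_width: 0.0181
```

```bash
python3 -m jog '[[0,-0.51,0.97,0,-1],[0,-1.25,1.78,0,-1],[0,-2.17,2.37,0,-1],[0,-2.17,2.37,0,-1],[0,-2.17,2.37,0,-1]]';python3 -m jog '[[0,-1.05,0.33,0,-1],[0,-2.14,0.38,0,-1],[0,-3.21,0.14,0,-1],[0,-3.21,0.14,0,-1],[0,-3.21,0.14,0,-1]]'; python3 -m jog '[[0,-0.97,-0.51,0,-1],[0,-1.78,-1.25,0,-1],[0,-2.37,-2.17,0,-1],[0,-2.37,-2.17,0,-1],[0,-2.37,-2.17,0,-1]]'
```

```text
time_s: 13.9
ee_pos: [0.5275, 0.0006, 0.2334]
ee_rot: [0.501, 0.498, -0.499, 0.502]
contact_force: [5.0, -1.8, -3.8]
grip_width: 0.0182
time_s: 14.4
ee_pos: [0.4944, 0.0, 0.2333]
ee_rot: [0.5, 0.499, -0.5, 0.501]
contact_force: [3.9, 0.0, -4.5]
grip_width: 0.018
time_s: 14.9
ee_pos: [0.4719, 0.022, 0.2333]
ee_rot: [0.501, 0.499, -0.499, 0.501]
contact_force: [6.4, 0.4, -7.5]
grip_width: 0.0178
```

```bash
python3 - <<'E'
from fit import *
from scipy.optimize import least_squares
Q=np.array([[.55,.0252],[.5275,.0006],[.4944,0],[.4719,.022]])
for fr in (0,1):
    f=lambda c:np.hypot(*(Q-c[:2]).T)-(c[2] if fr else .042)
    c=least_squares(f,[.508,.0407,.042],x_scale=1e-2).x; print(c,f(c)*1e3)
    d=Q-c[:2]; print(np.degrees(np.arctan2(d[:,1],-d[:,0])))
s=ctrl.observe(); g=s['ee_pos']+.051*R.from_quat(s['ee_rot']).as_matrix()[:,0]; print('grasp pt',g,s['ee_pos'])
E
python3 rows.py -25 8 3 1
```

```text
[0.5103 0.0389 0.042 ] [-0.0119 -0.0151  0.0333 -0.0328]
[-160.949  -114.1667  -67.7562  -23.7547]
[0.5103 0.0389 0.042 ] [ 0.0101 -0.0243  0.0252 -0.0109]
[-161.0193 -114.1948  -67.7248  -23.6844]
grasp pt [0.4721 0.022  0.1823] [0.4719 0.022  0.2333]
[[0, np.float64(-0.21), np.float64(-0.55), 0, -1], [0, np.float64(-0.34), np.float64(-1.12), 0, -1], [0, np.float64(-0.39), np.float64(-1.7), 0, -1]]
```

```bash
python3 -m jog '[[0,-0.15,-0.8,0,-1],[0,-0.2,-1.6,0,-1],[0,-0.2,-1.6,0,-1],[0,-0.2,-1.6,0,-1],[0,-0.2,-1.6,0,-1]]'; python3 - <<'E'
from h import *
a=imaging.capture('scene')[90:230,220:390,::-1]
cv2.imwrite('pics/d.png',cv2.resize(a,None,fx=4,fy=4,interpolation=2))
E
```

```text
time_s: 15.4
ee_pos: [0.4687, 0.0373, 0.2333]
ee_rot: [0.5, 0.499, -0.5, 0.501]
contact_force: [3.9, -2.2, -5.9]
grip_width: 0.0178
```

View pics/d.png

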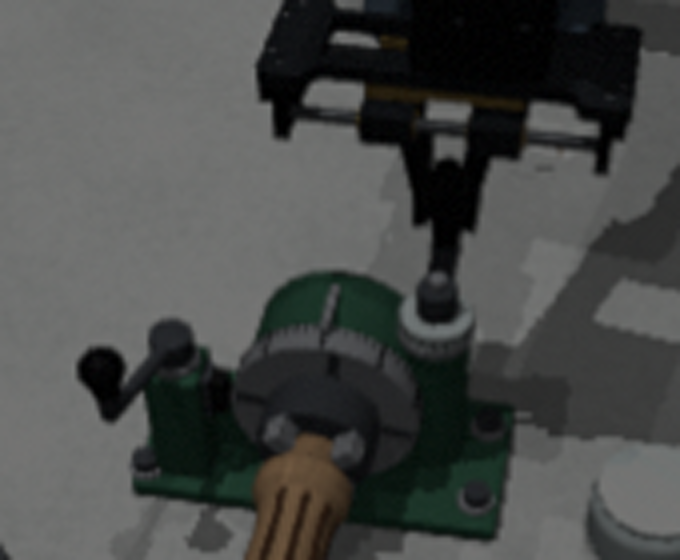

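The crank arm points straight back at the tab, and a heavy mark (333,365) stands under the pointer (332,308). Measured crank angle is within about 1–2° of the whole turn. Release and lift clear.

```bash
python3 -m jog '[[0,0,-0.05,0,-1],[0,0,-0.05,0,-1],[0,0,0,0,1],[0,0,0,0,1],[0,0,0,0,1],[0,0,0,0,1],[0,0,0,0,1],[0,0,0,0,1],[-3,0,0,0,1],[-6,0,0,0,1],[-6,0,0,0,1]]'; python3 -m jog '[[0,5,5,0,1],[0,10,10,0,1],[0,12,20,0,1],[0,12,20,0,1],[0,12,25,0,1],[0,12,25,0,1],[0,12,25,0,1],[0,12,25,0,1],[0,12,25,0,1]]'; python3 - <<'E'
from h import *
a=imaging.capture('scene'); b=imaging.capture('top')
cv2.imwrite('pics/s2.png',a[:,:,::-1]);cv2.imwrite('pics/t2.png',b[:,:,::-1])
c=cv2.resize(b[190:290,280:410,::-1],None,fx=6,fy=6,interpolation=2); cv2.imwrite('pics/e.png',c)
o=ctrl.observe();print(o['ee_pos'],o['contact_force'])
E
```

```text
time_s: 16.55
ee_pos: [0.4699, 0.0377, 0.2966]
ee_rot: [0.502, 0.498, -0.498, 0.502]
contact_force: [0.7, -0.2, -0.1]
grip_width: 0.0817
time_s: 17.45
ee_pos: [0.587, -0.2107, 0.2924]
ee_rot: [0.5, 0.501, -0.5, 0.499]
contact_force: [1.4, 1.3, -0.7]
grip_width: 0.0871
[ 0.58739359 -0.21035723  0.29302612] [-0.64754054 -0.51642186 -0.43939756]
```

View pics/e.png

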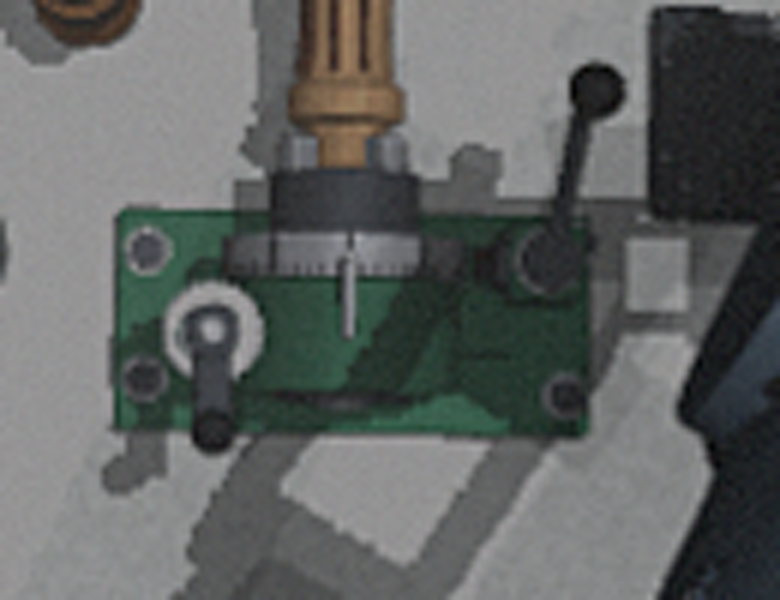

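The top view confirms it: the crank arm lies over the zero tab (210,440), and the heavy mark (350,245) stands under the pointer. The knob is unmoved at (379.5,205). Now the knob.

```bash
python3 -m jog '[[0,2.7,-4.5,0,1],[0,2.7,-8.9,0,1],[0,2.7,-8.9,0,1],[0,2.7,-8.9,0,1],[3,2.7,-8.9,0,1],[6,2.7,-8.9,0,1],[7.9,2.7,-8.9,0,1],[7.9,2.7,-8.9,0,1],[7.9,2.7,-8.9,0,1]]'; python3 - <<'E'
from h import *
a=imaging.capture('scene')[100:240,200:370,::-1]
cv2.imwrite('pics/f.png',cv2.resize(a,None,fx=4,fy=4,interpolation=2))
E
```

```text
time_s: 18.45
ee_pos: [0.6149, -0.1238, 0.2145]
ee_rot: [-0.5, -0.5, 0.5, -0.5]
contact_force: [-0.3, 0.5, -0.5]
grip_width: 0.0869
```

View pics/f.png

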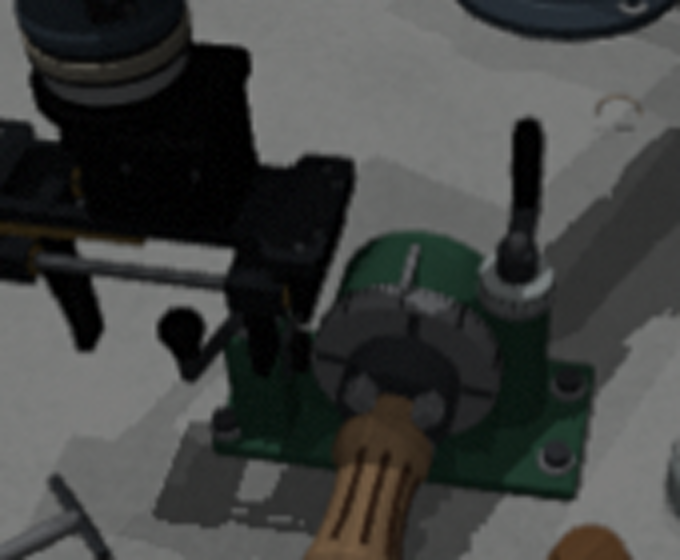

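The knob (181,333) sits between the fingertips (88,348) and (262,372). Close on it.

```bash
python3 -m jog '[[0,0,0,0,-1],[0,0,0,0,-1],[0,0,0,0,-1],[0,0,0,0,-1],[0,0,0,0,-1],[0,0,0,0,-1],[0,0,0,0,-1],[0,0,0,0,-1],[0,0,0,0,-1],[0,0,0,0,-1]]'; python3 - <<'E'
from h import *
c=np.array([.5466,-.1076]); o=ctrl.observe(); d=o['ee_pos'][:2]-c; print(o['ee_pos'],np.hypot(*d),np.arctan2(-d[1],d[0])+.0155)
E
```

```text
time_s: 19.5
ee_pos: [0.6145, -0.1218, 0.2141]
ee_rot: [0.501, 0.501, -0.5, 0.499]
contact_force: [0.3, 6.0, 1.1]
grip_width: 0.023
[ 0.61453968 -0.12175727  0.21408926] 0.06939905680915905 0.22094011928216223
```

```bash
cat > lev.py <<'E'
import numpy as np
b=.206+.035*np.arange(0,64)
P=np.c_[7*np.cos(b),7*np.sin(b)]
print('first',[(P[k]-P[0]).round(2).tolist() for k in range(2,13,2)])
for k in range(12,58,2): print('th %.3f'%(b[k+2]+.0155),(P[k+1]-P[k]).round(2),(P[k+2]-P[k]).round(2))
E
python3 lev.py
cat > st.py <<'E'
from h import *
c=np.array([.5466,-.1076]); o=ctrl.observe(); d=o['ee_pos'][:2]-c; b=np.arctan2(-d[1],d[0]); f=o['contact_force']
print('r %.4f th %.4f travel_mm %.1f  Ftan %.1f Frad %.1f Fz %.1f'%(np.hypot(*d),b+.0155,b*70,-(f[0]*-np.sin(b)-f[1]*np.cos(b)),f[0]*np.cos(b)-f[1]*np.sin(b),f[2]))
E
```

```text
first [[-0.12, 0.48], [-0.27, 0.94], [-0.45, 1.4], [-0.66, 1.84], [-0.91, 2.26], [-1.18, 2.67]]
th 0.712 [-0.15  0.2 ] [-0.3   0.39]
th 0.781 [-0.16  0.19] [-0.33  0.36]
th 0.852 [-0.17  0.17] [-0.35  0.34]
th 0.921 [-0.18  0.16] [-0.37  0.32]
th 0.991 [-0.2   0.15] [-0.4   0.29]
th 1.062 [-0.21  0.13] [-0.42  0.26]
th 1.132 [-0.21  0.12] [-0.43  0.23]
th 1.202 [-0.22  0.1 ] [-0.45  0.2 ]
th 1.272 [-0.23  0.09] [-0.46  0.17]
th 1.342 [-0.23  0.07] [-0.47  0.14]
th 1.412 [-0.24  0.06] [-0.48  0.1 ]
th 1.482 [-0.24  0.04] [-0.49  0.07]
th 1.552 [-0.24  0.02] [-0.49  0.03]
th 1.622 [-0.24  0.  ] [-0.49 -0.  ]
th 1.692 [-0.24 -0.01] [-0.49 -0.03]
th 1.762 [-0.24 -0.03] [-0.49 -0.07]
th 1.832 [-0.24 -0.05] [-0.48 -0.1 ]
th 1.902 [-0.24 -0.06] [-0.47 -0.14]
th 1.972 [-0.23 -0.08] [-0.46 -0.17]
th 2.042 [-0.23 -0.1 ] [-0.45 -0.2 ]
th 2.111 [-0.22 -0.11] [-0.43 -0.23]
th 2.182 [-0.21 -0.13] [-0.42 -0.26]
th 2.252 [-0.2  -0.14] [-0.4  -0.29]
```

```bash
python3 -m jog '[[0,-0.12,0.48,0,-1],[0,-0.27,0.94,0,-1],[0,-0.45,1.4,0,-1]]'; python3 st.py; python3 -m jog '[[0,-0.21,0.44,0,-1],[0,-0.46,0.86,0,-1],[0,-0.73,1.27,0,-1]]'; python3 st.py; python3 -m jog '[[0,0,0,0,-1],[0,0,0,0,-1]]'; python3 st.py
```

```text
time_s: 19.8
ee_pos: [0.6103, -0.1355, 0.2141]
ee_rot: [0.501, 0.501, -0.499, 0.499]
contact_force: [1.8, 6.1, 1.3]
grip_width: 0.0235
r 0.0695 th 0.4278 travel_mm 28.9  Ftan 6.3 Frad -0.8 Fz 1.3
time_s: 20.1
ee_pos: [0.6032, -0.1483, 0.2141]
ee_rot: [0.501, 0.5, -0.499, 0.499]
contact_force: [1.2, 6.7, -0.2]
grip_width: 0.0232
r 0.0697 th 0.6387 travel_mm 43.6  Ftan 6.1 Frad -3.0 Fz -0.2
time_s: 20.3
ee_pos: [0.6028, -0.1489, 0.2141]
ee_rot: [0.5, 0.5, -0.5, 0.499]
contact_force: [-0.9, 5.2, 0.5]
grip_width: 0.0231
r 0.0697 th 0.6498 travel_mm 44.4  Ftan 3.7 Frad -3.8 Fz 0.5
```

```bash
python3 -m jog '[[0,-0.15,0.2,0,-1],[0,-0.3,0.39,0,-1]]' >/dev/null; python3 st.py; python3 -m jog '[[0,-0.16,0.19,0,-1],[0,-0.33,0.36,0,-1]]'>/dev/null; python3 st.py
```

```text
r 0.0698 th 0.7123 travel_mm 48.8  Ftan 5.7 Frad -3.1 Fz -0.4
r 0.0698 th 0.7819 travel_mm 53.6  Ftan 6.5 Frad -3.1 Fz 0.4
```

```bash
python3 -m jog '[[0,-0.17,0.17,0,-1],[0,-0.35,0.34,0,-1]]' >/dev/null; python3 st.py; python3 -m jog '[[0,-0.18,0.16,0,-1],[0,-0.37,0.32,0,-1]]'>/dev/null; python3 st.py
```

```text
r 0.0699 th 0.8509 travel_mm 58.5  Ftan 5.8 Frad -3.4 Fz -0.4
r 0.0699 th 0.9197 travel_mm 63.3  Ftan 6.2 Frad -4.1 Fz -0.6
```

```bash
python3 -m jog '[[0,-0.2,0.15,0,-1],[0,-0.4,0.29,0,-1]]' >/dev/null; python3 st.py
```

```text
r 0.0700 th 0.9893 travel_mm 68.2  Ftan 5.8 Frad -3.4 Fz -0.3
```

```bash
python3 -m jog '[[0,-0.21,0.13,0,-1],[0,-0.42,0.26,0,-1]]' >/dev/null; python3 st.py; python3 -m jog '[[0,-0.21,0.12,0,-1],[0,-0.43,0.23,0,-1]]'>/dev/null; python3 st.py
```

```text
r 0.0701 th 1.0584 travel_mm 73.0  Ftan 6.5 Frad -4.9 Fz -1.3
r 0.0701 th 1.1260 travel_mm 77.7  Ftan 7.0 Frad -5.4 Fz -0.5
```

```bash
python3 -m jog '[[0,-0.22,0.1,0,-1],[0,-0.45,0.2,0,-1]]' >/dev/null; python3 st.py
```

```text
r 0.0702 th 1.1903 travel_mm 82.2  Ftan 7.5 Frad -4.5 Fz -1.6
```

```bash
python3 -m jog '[[0,-0.23,0.09,0,-1]]' >/dev/null; python3 st.py;  python3 -m jog '[[0,0,0,0,-1]]'; python3 st.py
```

```text
r 0.0702 th 1.2220 travel_mm 84.5  Ftan 7.1 Frad -5.1 Fz -1.6
time_s: 22.1
ee_pos: [0.5713, -0.1733, 0.2141]
ee_rot: [0.502, 0.5, -0.499, 0.5]
contact_force: [4.2, 7.7, -2.0]
grip_width: 0.0231
r 0.0702 th 1.2265 travel_mm 84.8  Ftan 6.6 Frad -5.7 Fz -2.0
```

```bash
python3 -m jog '[[0,-0.23,0.08,0,-1]]' >/dev/null; python3 st.py;  python3 -m jog '[[0,-0.23,0.07,0,-1]]'>/dev/null; python3 st.py;
```

```text
r 0.0703 th 1.2513 travel_mm 86.5  Ftan 8.9 Frad -6.5 Fz -3.2
r 0.0703 th 1.2830 travel_mm 88.7  Ftan 9.8 Frad -6.2 Fz -2.9
```

```bash
python3 -m jog '[[0,-0.12,0.03,0,-1]]' >/dev/null; python3 st.py;  python3 -m jog '[[0,-0.12,0.03,0,-1]]'>/dev/null; python3 st.py;
```

```text
r 0.0703 th 1.2990 travel_mm 89.8  Ftan 9.6 Frad -5.7 Fz -3.8
r 0.0703 th 1.3139 travel_mm 90.9  Ftan 9.5 Frad -6.0 Fz -2.3
```

```bash
python3 -m jog '[[0,-0.15,0.04,0,-1]]' >/dev/null; python3 st.py;  python3 -m jog '[[0,-0.15,0.03,0,-1]]'>/dev/null; python3 st.py; python3 -m jog '[[0,0,0,0,-1]]' >/dev/null; python3 st.py
```

```text
r 0.0703 th 1.3322 travel_mm 92.2  Ftan 9.9 Frad -6.6 Fz -3.5
r 0.0703 th 1.3521 travel_mm 93.6  Ftan 11.0 Frad -5.7 Fz -4.2
r 0.0703 th 1.3544 travel_mm 93.7  Ftan 8.8 Frad -5.3 Fz -4.5
```

```bash
python3 -m jog '[[0,-0.15,0.03,0,-1]]' >/dev/null; python3 st.py;  python3 -m jog '[[0,-0.15,0.02,0,-1]]'>/dev/null; python3 st.py; python3 - <<'E'
from h import *
a=imaging.capture('scene')
print(spotter.spot_in('lever_knob','scene')[:2])
cv2.imwrite('pics/g.png',cv2.resize(a[120:230,200:330,::-1],None,fx=5,fy=5,interpolation=2))
E
```

```text
r 0.0703 th 1.3696 travel_mm 94.8  Ftan 11.1 Frad -6.7 Fz -5.0
r 0.0704 th 1.3889 travel_mm 96.1  Ftan 10.7 Frad -6.4 Fz -5.2
[{'pixel': [226.5, 160.5], 'p': 0.5}, {'pixel': [335.2, 142.3], 'p': 0.3}]
```

View pics/g.png

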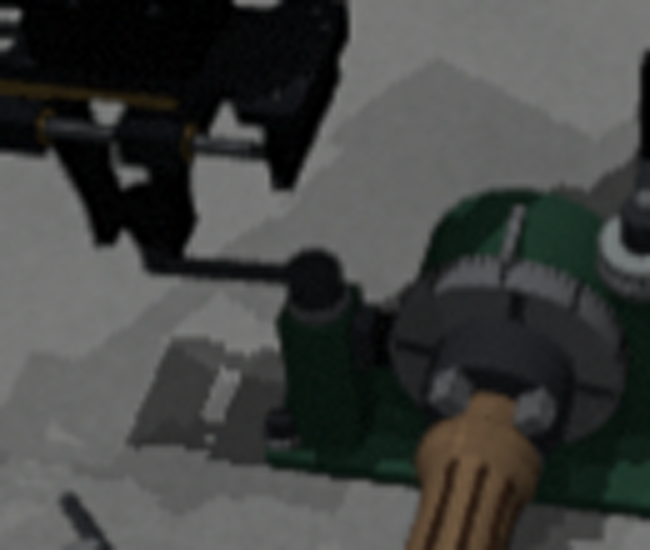

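```bash
python3 - <<'E'
from fit import *
p=np.load('p.npy'); p[0]+=.0024; p[1]-=.0018
for l in (1.1,1.2,1.25,1.3,1.35,1.4,1.45):
    f=lambda r,z:((proj('scene',world(p,[.014+r*np.cos(l),-.089-r*np.sin(l),z]))[0]-[200,120])*5)
    a,b=f(.02,.127),f(.065,.127); print(l,a,b,'slope %.3f'%((a-b)[1]/(a-b)[0]),'knob',f(.07,.159))
E
python3 st.py
```

```text
1.1 [265.4063 269.4791] [165.4559 291.6013] slope -0.221 knob [140.8636 241.7246]
1.2 [264.7824 266.4334] [163.9287 281.5362] slope -0.150 knob [139.3199 230.8427]
1.25 [264.6381 264.8873] [163.7181 276.4541] slope -0.115 knob [139.1624 225.3522]
1.3 [264.6057 263.3309] [163.8735 271.3565] slope -0.080 knob [139.4107 219.8478]
1.35 [264.6851 261.7682] [164.3915 266.2564] slope -0.045 knob [140.0607 214.3433]
1.4 [264.8758 260.2031] [165.2683 261.1665] slope -0.010 knob [141.1073 208.8526]
1.45 [265.177  258.6394] [166.4987 256.0994] slope 0.026 knob [142.5445 203.3892]
r 0.0703 th 1.3917 travel_mm 96.3  Ftan 10.2 Frad -6.3 Fz -5.2
```

```bash
cat > rod.py <<'E'
from fit import *
def rod(im,cols):
    g=im.astype(float).mean(2); out=[]
    for c in cols:
        r=np.arange(168,181); v=g[r,c]; bg=np.percentile(v,70); w=np.clip(bg-v-8,0,None); out.append((c,(w*r).sum()/max(w.sum(),1e-6)))
    return np.array(out)
if __name__=='__main__':
    im=np.mean([imaging.capture('scene') for _ in range(1)],0)
    cols=range(234,256); o=rod(im,cols); print(o[:,1].round(1)); k=np.polyfit(o[:,0],o[:,1],1); print('slope',k[0])
    p=np.load('p.npy'); p[0]+=.0024; p[1]-=.0018
    for l in (1.2,1.3,1.4,1.5):
        a,b=[proj('scene',world(p,[.014+r*np.cos(l),-.089-r*np.sin(l),.127]))[0] for r in(.025,.06)]
        print(l,(a-b)[1]/(a-b)[0], a,b)
    print(im[166:182,245].mean(1).astype(int))
E
python3 rod.py; python3 st.py
```

```text
[170.8 170.8 171.2 172.4 173.1 173.2 173.4 173.4 173.4 173.5 173.5 173.5
 173.6 173.6 173.6 173.9 173.9 173.9 174.1 174.2 174.2 174.3]
slope 0.1363556039185413
1.2 -0.14974903837066683 [250.7245 173.62  ] [235.0358 175.9694]
1.3 -0.07967191226023997 [250.6848 172.8436] [235.015 174.092]
1.4 -0.009672323005533218 [250.7567 172.0614] [235.2619 172.2113]
1.5 0.06167078060784465 [250.939  171.2813] [235.7704 170.3458]
[118 118 112 102 100  76  31  16  16  33  81 101 103 109 115 116]
r 0.0703 th 1.3918 travel_mm 96.3  Ftan 10.7 Frad -6.1 Fz -4.7
```

```bash
python3 -m jog '[[0,-0.15,0.02,0,-1]]' >/dev/null; python3 st.py;  python3 -m jog '[[0,-0.15,0.02,0,-1]]'>/dev/null; python3 st.py; python3 -c "
from h import *
o=ctrl.observe();print(o['ee_pos'],o['torque'],o['contact_force'],o['grip_width'])"
```

```text
r 0.0704 th 1.4068 travel_mm 97.4  Ftan 11.5 Frad -7.3 Fz -5.4
r 0.0704 th 1.4261 travel_mm 98.7  Ftan 12.5 Frad -7.5 Fz -6.1
[ 0.55782338 -0.17707415  0.21427578] [ 1.48483405 -1.7504967  -0.05733121] [11.10897658  9.40058323 -6.10358116] 0.022975557281922628
```

```bash
python3 -m jog '[[0,0,0,0,1],[0,0,0,0,1],[0,0,0,0,1],[0,0,0,0,1],[0,0,0,0,1],[0,0,0,0,1],[-3,0,0,0,1],[-6,0,0,0,1],[-8,0,0,0,1]]' ; python3 -m jog '[[0,0,5,0,1],[0,0,10,0,1],[0,0,15,0,1],[0,0,20,0,1],[0,0,20,0,1],[0,0,20,0,1]]'; python3 - <<'E'
from fit import *
a=imaging.capture('scene'); b=imaging.capture('top')
for n in('scene','top'): print(spotter.spot_in('lever_knob',n)[:1])
cv2.imwrite('pics/s3.png',a[:,:,::-1]);cv2.imwrite('pics/t3.png',b[:,:,::-1])
A=cv2.resize(a[130:230,200:330,::-1],None,fx=5,fy=5,interpolation=2);B=cv2.resize(b[190:280,290:420,::-1],None,fx=5,fy=5,interpolation=2)
c=np.vstack([A,B])[:,:]; cv2.imwrite('pics/i.png',cv2.resize(c,None,fx=.63,fy=.63,interpolation=cv2.INTER_AREA)); cv2.imwrite('pics/iB.png',B)
p=np.load('p.npy')
for l in (1.2,1.3,1.4,1.5): print(l,proj('scene',knob(p,.159,l))[0],proj('top',knob(p,.161,l))[0])
E
```

```text
time_s: 24.25
ee_pos: [0.5546, -0.1788, 0.2962]
ee_rot: [0.5, 0.499, -0.5, 0.501]
contact_force: [0.6, 0.0, 1.0]
grip_width: 0.0842
time_s: 24.85
ee_pos: [0.5534, -0.3795, 0.2936]
ee_rot: [0.501, 0.5, -0.501, 0.499]
contact_force: [-0.1, -0.2, -0.6]
grip_width: 0.0872
[]
[{'pixel': [398.8, 229.4], 'p': 0.41}]
1.2 [229.0245 165.5096] [399.0392 221.9053]
1.3 [229.0361 163.3179] [399.9282 224.553 ]
1.4 [229.3684 161.1261] [400.5519 227.275 ]
1.5 [230.0127 158.956 ] [400.9038 230.0444]
```

View pics/i.png

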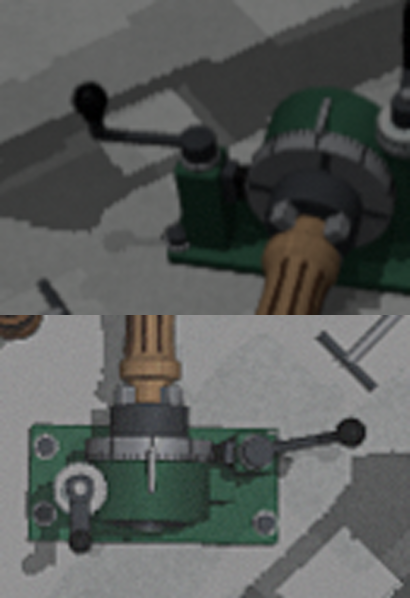

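```bash
python3 - <<'E'
from fit import *
from scipy.optimize import minimize_scalar
p=np.load('p.npy')
def blob(f,x,y,w=9):
    g=cv2.imread(f).astype(float).mean(2); yy,xx=np.mgrid[y-w:y+w+1,x-w:x+w+1]; v=g[y-w:y+w+1,x-w:x+w+1]
    m=(v<45).astype(np.uint8); m=cv2.morphologyEx(m,cv2.MORPH_OPEN,np.ones((4,4),np.uint8)); return np.array([(xx*m).sum(),(yy*m).sum()])/m.sum(), m.sum()
for f,x,y,n in [('t0',379,205,'top'),('t2',379,205,'top'),('t3',401,227,'top'),('s0',245,182,'scene'),('s3',229,162,'scene')]:
    q,a=blob('pics/'+{'t0':'top0','s0':'scene0'}.get(f,f)+'.png',x,y)
    r=minimize_scalar(lambda l:((proj(n,knob(p,.161 if n=='top' else .159,l))[0]-q)**2).sum(),bounds=(0,2.5),method='bounded'); print(f,q,a,r.x,r.fun)
E
```

```text
t0 [379.5902 205.8525] 61 0.24329586167768918 1.1590829090924508
t2 [378.85 206.25] 40 0.21972446303266122 2.694628030179433
t3 [400.1212 228.    ] 33 1.4233096998794277 0.2954543325636411
s0 [246.7836 184.5746] 134 0.15896829486164923 3.403010540899871
s3 [229.641  163.9145] 117 1.2740097556962602 0.40914779161117804
```

```bash
python3 - <<'E'
from h import *
for t in ('spare_mill','wax_tin','chuck_key'): 
    b=spotter.spot_in(t,'top')[:1]; print(t,b)
print(ctrl.observe()['contact_force'],hand_in())
E
```

```text
spare_mill [{'pixel': [295.0, 185.5], 'p': 0.62}]
wax_tin [{'pixel': [267.4, 233.8], 'p': 0.93}]
chuck_key [{'pixel': [406.7, 197.1], 'p': 0.45}]
the job is handed in; nothing more can be done
[ 0.4947321  -0.37018882 -1.04167821] None
```

I wound the crank clockwise about 4.2 turns to the next heavy mark and tightened the clamp lever to a push of about 12.5 N. I then let go of everything and handed the job in at about 25 s of the 70 s allowed; no verdict was reported.

- **Crank:** the fitted arm positions put it within 1–2° of the whole turn. After release, the scene and top pictures both showed the arm over the zero tab and the heavy mark under the pointer.
- **Clamp lever:** it stopped at about 1.42 rad by the arm's position and 1.42 rad from the top picture. The scene picture gave about 1.27–1.4 rad, a rougher reading.
- **Push at the knob:** the last moving reading was 12.5 N, with roughly ±0.7 N of noise. The readings before it were 10.7 and 11.5 N. I did not re-check it by gripping the knob again.
- **What disagreed:** over the whole tightening swing the push rose more slowly than the stated 1 N per mm. It came to roughly 0.3–0.5 N/mm overall and about 0.8 N/mm over the last few millimetres. I therefore went by the force, and could not place the exact point where the shoe met the platen.
- **Other things on the bench:** the spotter found the spare mill, wax tin and chuck key within 1–3 pixels of where they started, and the arm went nowhere near them. The force on the gripper at the end was within noise of zero.

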